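# Draw the load box from behind the guard onto the narrow rest

## Task

The black dummy-load box has been left under the wire guard of the test stand. With the red-handled hooked rod, draw it out and along onto the narrow orange rest, so that it stands centred on the rest and in line with it; do not touch the box with the gripper or let it fall off. Then lay the rod flat on the bench, clear of the stand, and leave the other things where they are.

Things in the scene. Friction and masses are not known exactly. Their poses are not given: they have to be found in the camera images.
- test_stand: Fixed test stand. Origin on the bench (z = 0) under the centre of the orange rest; +x runs from the rest to the guard (away from the robot), +y left, +z up. All stand positions below are in this frame, in mm. A grey base plate, 6 thick, lies on the bench (x -35 to 170, y -55 to 55).
- rest_center (a point): Centre of the top of the narrow orange rest, 50 mm over the bench: a flat block 60 mm long along the stand's x (x -30 to 30) and 30 mm wide (y -15 to 15). Nothing stops the box at its end or sides. Beyond it (x 30 to 42) there is a gap, then the deck.
- deck_center (a point): Point on top of the pale metal deck, at stand x = 95, y = 0. The deck spans x 42 to 165, y -70 to 55, its top level with the rest (50 mm over the bench).
- guard_top (a point): Middle of the fixed wire guard's flat roof, which covers x 75 to 163, y -68 to 53; its underside is 58 mm over the deck. 8 mm posts at (78, 50), (160, 50), (160, -65). Bars close its back and its left (+y); its front, towards the rest, and its right (-y) are open.
- load_box_center (a point): Centre of the loose black box, 11 mm over its underside. Its body is 70 mm long (box's y), 44 wide (x), 22 high; red and black posts on top reach 38 mm over the underside. 0.1 to 0.2 kg. At first on the deck under the guard, length within 0.12 rad of the stand's x, 85 to 105 mm from the rest's centre along x and 2 to 12 mm right (-y) of the stand's centre line.
- load_box: The same box: origin at the centre of its underside, y along its length, z up.
- rod_grip (a point): Centre of the hooked rod's red handle, 17 mm over its underside: a flat-sided bar 80 mm long (rod's x), 20 wide (y), 34 high (z). The loose rod weighs 0.12 kg and balances within 30 mm ahead of this point. At the start it lies flat on the bench in front of the stand.
- rod_elbow (a point): The rod's elbow, on the axis of the bar, 150 mm ahead (rod's +x) of the handle's centre and 12 mm lower. The steel bar, 10 mm thick, runs straight along x from handle to elbow, its underside level with the handle's; here it bends square to the rod's left (+y) into a foot 10 mm thick whose round tip ends 45 mm from the bar's axis.
- hook_rod: The same rod: origin in the middle of the handle's underside, +x along the bar towards the elbow, +y the side to which the foot points, z up.
- flux: Bystander: round white tin with amber top, 58 mm across, 22 mm high; origin under its centre.
- reel: Bystander: small white reel of solder, upright, 43 mm across, 36 mm high; origin under its centre.
Things that resemble listed ones, but are neither listed nor needed, are in the scene too. Leave any blue look-alike of the load_box alone.

How it is judged:
By the outcome, as a careful person would: the job done as asked, in the order asked, and still so for the second after the job is handed in, with the robot touching nothing.
It also fails if it takes over 64 s, if anything falls off the work surface, if the arm or the gripper's body presses on something with over 40 N, if the wrist force passes 120 N, or if a joint passes its speed limit or range.

## Robot

A 6-joint arm with a two-finger parallel gripper is mounted at the origin on a cart in front of the work surface, level with it; the furniture and walls round the work are solid. World frame = base frame: x ahead of the robot, y to its left, z up, the work surface at z = 0. Lengths are in m, angles in degrees, forces in N, time in s.
With the tool pointing down it reaches from about 0.25 to 0.725 m from the base axis. Payload 4 kg.
Tool frame: the origin (TCP) lies at the very end of the fingers, on their centre line; the grasp point (between the pads) lies r.tcp_to_grasp behind it (r.tcp_to_grasp is the distance from the TCP to the grasp point, in m); z points along the fingers, y is the line along which they close (so a half turn about z gives the same grasp; the last joint's range is limited). The gripper opens to 85 mm and grips with 20 to 120 N. Pads are 22 mm wide; open, the fingers measure 114 mm over their backs; the gripper's body (76 mm by 85 mm) begins 54 mm behind the grasp point. The pads swing forward as they close: fully open they stand 13 mm farther back than shut.
Start: joints at [-67.953, 13.785, 0.286, 76.501, 0, 90], TCP at [0.188, -0.463, 0.231] pointing down, gripper open.
Joint ranges: [-155.79, 155.79], [-60.16, 107.12], [-62.33, 73.08], [-114, 123.19], [-81.49, 82.49], [-180, 180]. Speed limits (degrees/s): [159.86, 159.86, 180, 180, 180, 180].

## Interface

Orientations are given as a 3x3 rotation matrix whose columns are the frame's x, y, z axes.
In Python, from station import r, cams gives the robot as it stands.
- The arm moves only by the shell command python3 -m jog 'ROWS' [OPENING]. ROWS is JSON, a list that holds one entry, the list of rows, each a list of 4 numbers: the shift along the world's x, y, z in m, then the turn about the world's z in rad. A call has 1 to 8 rows; each row is the pose to reach, as a shift and turn from the pose commanded when the call began; what a row does not reach only later rows make up. A row lasts 1/10 s, in which the tool goes at most 50 mm and 8.59 degrees, less where a joint would pass 70% of its speed; a pose out of reach is approached as far as the arm can. A call with a gripper value outside its range is refused whole. OPENING is the opening, from 0 (shut) to 1 (fully open), set as the call begins (- or left out, the last holds). The fingers move at their own pace and stop on an object; the grip force is fixed at half the most. Time passes only in rows, so rows that repeat a pose let the fingers close. It gives the time, the measured TCP pose, the force, the opening and the grip force at its end, in the units of the state.
- r.read_state(): the state, without advancing time (a new reading comes with each control period).
- cams.grab_frame(name): name is "side" or "top"; returns (picture, depth): 480x640x3 uint8, red, green, blue; 480x640 float32, m along the optical axis (not along the pixel's ray), 0 where there is no reading.
- cams.camera_info(name): a dict with "fx", "fy", "cx", "cy" (pixels), "world_from_camera" (4x4, takes a point from camera to world coordinates). Camera axes: x right, y down, z forward; pixel columns grow to the right and rows downward; lengths in m; the calibration is good to about 2 mm. A picture is of the moment at which its call begins. camera_info takes no time and is no camera call.
- r.close_job(): hands the job in; it is judged then, once.
The state is a dict: "clock": time; "joint_positions": joint angles; "qd": joint speeds; "effort": joint torques, N m; "tool_pos": TCP position; "eef_rot": TCP orientation; "ft_force": force on the tool from outside, world axes, zero at the start; "ft_torque": the same for the moment, N m; "gripper_width": finger opening in m; "gripper_force": force on a finger pad.
Only numpy, scipy, OpenCV 4.12 (cv2) and the standard library are available. Lean on these libraries where they do the work, as an engineer would, in place of code of your own. Each camera call takes 0.05 s, during which the arm holds its last target. There are 200 camera calls.

## Working session

There is one attempt and no reset: what is moved stays moved. The work goes in short steps, Python scripts to look and compute and a shell command to move; the robot and the scene stay as the last step left them, time stands still between calls to the robot, and variables do not carry over. Pictures are saved under pics/ and viewed, at most 10 in all, crops included, and the job is handed in when it is done.

```bash
ls; mkdir -p pics; python3 - <<'E'
from station import r,cams
import cv2,numpy as np
s=r.read_state();print(s['clock'],s['tool_pos'],s['gripper_width'],r.tcp_to_grasp)
for n in("top","side"):
    p,d=cams.grab_frame(n);cv2.imwrite(f"pics/{n}0.png",p[:,:,::-1]);np.savez(f"{n}0.npz",p=p,d=d)
    c=cams.camera_info(n);print(n,c['fx'],c['fy'],c['cx'],c['cy'],np.round(c['world_from_camera'],4).tolist())
E
```

```text
pics
0.0 [ 0.18745277 -0.46285679  0.2304087 ] 0.08545767403165172 0.0187
top 477.4259485756057 477.4259485756057 315.10317519352776 242.12489812034136 [[-0.0205, -0.9962, 0.0846, 0.4187], [-0.9998, 0.02, -0.0072, -0.2718], [0.0055, -0.0847, -0.9964, 0.951], [0.0, 0.0, 0.0, 1.0]]
side 458.9025286132719 458.9025286132719 316.51051157374417 239.22796716855498 [[-0.9659, -0.1661, 0.1989, 0.3545], [-0.2591, 0.6223, -0.7386, 0.3716], [-0.0011, -0.7649, -0.6441, 0.6474], [0.0, 0.0, 0.0, 1.0]]
```

View pics/top0.png

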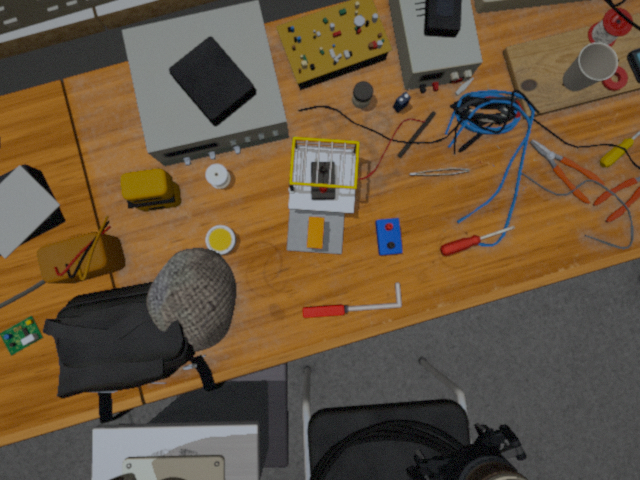

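View pics/side0.png

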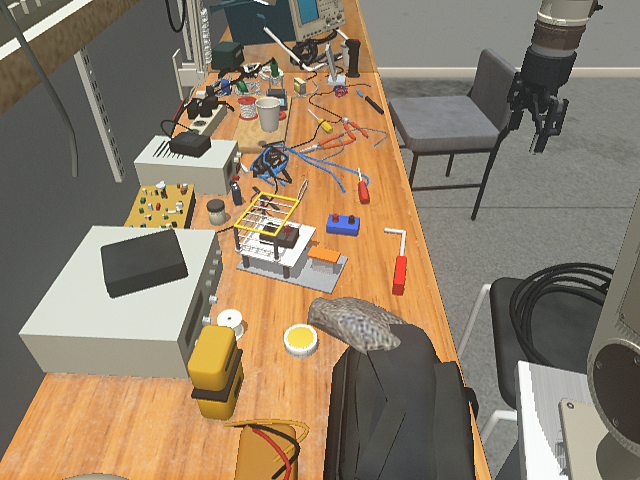

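The top view shows the hooked rod's handle at (324,311), elbow (398,305) and foot tip (398,285). The orange rest is at (316,232), the guard roof at (325,163) and the black box under it at (323,178).

- **Red-handled candidates:** (324,311) has a square-bent foot, so it is the rod. (461,245) is a screwdriver.
- **Box candidates:** (323,178) is black and under the guard, so it fits. The blue one at (389,237) is the look-alike. The black slabs at (213,80) and (443,15) are other equipment.

Flux is at (220,239) and the reel at (217,176). In the side view the rod is at (400,275), the rest at (323,255) and the box at (280,234).

```bash
cat > h.py <<'E'
import cv2,numpy as np
from station import r,cams
def ray(n,u,v):
    c=cams.camera_info(n);T=np.array(c['world_from_camera'])
    d=T[:3,:3]@np.array([(u-c['cx'])/c['fx'],(v-c['cy'])/c['fy'],1.]);return T[:3,3],d
def onz(n,uv,z):
    o,d=ray(n,*uv);return o+d*(z-o[2])/d[2]
def tri(a,b):
    (o1,d1),(o2,d2)=ray("top",*a),ray("side",*b);A=np.c_[d1,-d2]
    t=np.linalg.lstsq(A,o2-o1,rcond=None)[0];p,q=o1+d1*t[0],o2+d2*t[1];return (p+q)/2,np.linalg.norm(p-q)
def mask(p,box,lo,hi):
    h=cv2.cvtColor(p,cv2.COLOR_RGB2HSV);m=cv2.inRange(h,np.array(lo),np.array(hi))
    o=np.zeros_like(m);x0,y0,x1,y1=box;o[y0:y1,x0:x1]=m[y0:y1,x0:x1]
    n,l,s,_=cv2.connectedComponentsWithStats(o);k=1+np.argmax(s[1:,4]);return ((l==k)*255).astype(np.uint8)
def rect(m):
    c=max(cv2.findContours(m,0,cv2.CHAIN_APPROX_NONE)[0],key=cv2.contourArea);return cv2.minAreaRect(c),c
E
python3 - <<'E'
from h import *
np.set_printoptions(precision=4,suppress=True)
t=np.load('top0.npz');s=np.load('side0.npz')
hsv=cv2.cvtColor(t['p'],cv2.COLOR_RGB2HSV)
for n,u,v in[('handle',324,311),('rest',316,232),('roof',300,142),('blue',389,237),('bar',370,307),('box',323,185)]:print(n,hsv[v,u],t['d'][v,u])
hs=cv2.cvtColor(s['p'],cv2.COLOR_RGB2HSV)
for n,u,v in[('handle',400,275),('rest',323,254),('box',285,238),('bar',404,245)]:print(n,hs[v,u],s['d'][v,u])
M={'handle':((280,290,350,330),(385,240,415,300),(0,150,60),(6,255,255)),
   'rest':((300,205,335,255),(300,240,345,270),(7,190,150),(20,255,255))}
for k,(a,b,lo,hi) in M.items():
    ra,ca=rect(mask(t['p'],a,lo,hi));rb,cb=rect(mask(s['p'],b,lo,hi))
    print(k,ra,rb,'tri',tri(ra[0],rb[0]))
    for z in(.034,.05):
        P=np.array([onz('top',q,z)[:2] for q in cv2.boxPoints(ra)]);print(z,P.mean(0),P.tolist())
st=r.read_state();print(np.round(st['eef_rot'],3).tolist())
a=cv2.resize(t['p'][125:325,270:420],None,fx=2.7,fy=3,interpolation=2)[:600]
a=cv2.resize(t['p'][125:325,270:420],(450,600),interpolation=2);b=cv2.resize(s['p'][180:300,225:345],(350,350),interpolation=2)
o=np.zeros((600,800,3),np.uint8);o[:,:450]=a;o[:350,450:]=b
cv2.imwrite('pics/crop1.png',o[:,:,::-1])
E
```

```text
handle [  3 206 166] 0.9080166
rest [ 21 240 167] 0.904593
roof [ 12  48 121] 0.8766651
blue [107 220 161] 0.93164176
bar [170   5 162] 0.93249714
box [ 28 255 161] 0.84843844
handle [  3 196 249] 0.8715289
rest [ 15 187 248] 0.89450616
box [15 50 92] 0.89554596
bar [175   7 206] 0.9784142
handle ((323.5058898925781, 310.5764465332031), (10.12393856048584, 41.56950378417969), 85.60128784179688) ((399.34906005859375, 275.0450439453125), (10.749591827392578, 38.96726608276367), 7.352379322052002) tri (array([ 0.3645, -0.2921,  0.0133]), np.float64(0.0007019957589498272))
0.034 [ 0.3654 -0.2917] [[0.37274506408182756, -0.25163906709517037], [0.3771332642594777, -0.3307725508402299], [0.3580311050751258, -0.33176233878709543], [0.3536703039022183, -0.2527674771955413]]
0.05 [ 0.3663 -0.2914] [[0.3735466492691527, -0.25199072029925035], [0.37785828144639033, -0.32974343462387795], [0.3590894284178871, -0.3307159521453172], [0.35480471717080075, -0.2530994412100828]]
rest ((315.12066650390625, 232.07003784179688), (14.222249984741211, 29.816822052001953), 3.5763344764709473) ((336.25, 257.75), (4.242640495300293, 12.020814895629883), 45.0) tri (array([ 0.5027, -0.2801,  0.0403]), np.float64(0.02525693363226922))
0.034 [ 0.5161 -0.2788] [[0.4883649579638818, -0.26280224973560085], [0.5460649408819822, -0.26750611713267086], [0.5437903926414025, -0.29494984216345405], [0.4861022132679441, -0.29010006773563374]]
0.05 [ 0.5144 -0.2787] [[0.48714913653253406, -0.2629591209018489], [0.5438423348608212, -0.2675809123438079], [0.5416074743289997, -0.29454578247636204], [0.4849258735898888, -0.2897806298787584]]
[[0.927, 0.375, -0.001], [0.375, -0.927, 0.002], [-0.0, -0.002, -1.0]]
```

View pics/crop1.png

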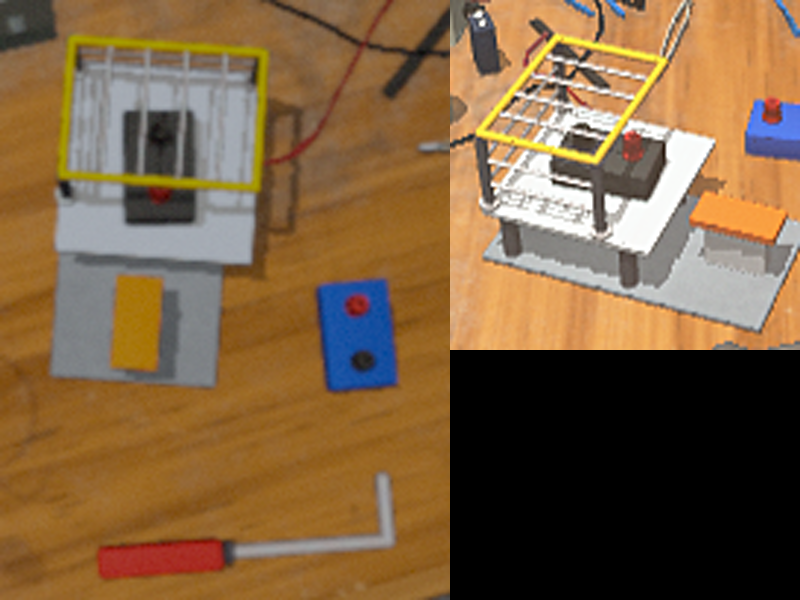

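The crop confirms the black box with red and black posts under the yellow guard, the blue look-alike outside it, and the hooked rod in front. One more measurement pass follows for the stand yaw, the box and the rod axis, using both views.

```bash
python3 - <<'E'
from h import *
np.set_printoptions(precision=4,suppress=True)
t=np.load('top0.npz');s=np.load('side0.npz');P=t['p'];S=s['p']
def show(n,cam,m,z):
    r_,c=rect(m);B=cv2.boxPoints(r_);W=np.array([onz(cam,q,z) for q in B])[:,:2]
    e=W[1]-W[0];f=W[2]-W[1];L=e if np.linalg.norm(e)>np.linalg.norm(f) else f
    if L[0]<0:L=-L
    print(n,cam,'ctr',W.mean(0),'sides',np.linalg.norm(e),np.linalg.norm(f),'long dir deg',np.degrees(np.arctan2(L[1],L[0])),'px',np.round(r_[0],1),m.astype(bool).sum());return r_[0]
lo,hi=(7,150,110),(24,255,255)
a=show('rest','top',mask(P,(305,212,328,250),(12,215,110),hi),.05)
b=show('rest','side',mask(S,(303,244,342,268),(9,170,225),(18,255,255)),.05);print('tri rest',tri(a,b))
ye=((24,150,110),(34,255,255))
a=show('roof','top',mask(P,(280,130,370,200),*ye),.112)
b=show('roof','side',mask(S,(225,185,315,240),*ye),.112);print('tri roof',tri(a,b))
h=show('handle','top',mask(P,(280,290,350,330),(0,150,60),(6,255,255)),.034)
k=show('handle','side',mask(S,(385,240,415,300),(0,150,60),(6,255,255)),.025)
# bar/foot: pale unsaturated
m=mask(P,(350,275,415,320),(0,0,110),(180,70,255));show('bar+foot','top',m,.01)
ys,xs=np.nonzero(m);print('bar px',[(x,ys[xs==x].mean()) for x in range(350,392,6)])
print('foot px',[(y,xs[ys==y].mean()) for y in range(284,302,3)])
# plate
m=mask(P,(280,205,350,262),(0,0,60),(180,60,150));show('plate','top',m,.006)
# box: dark
g=cv2.cvtColor(P,cv2.COLOR_RGB2HSV)[...,2]
for v in range(155,205,4):print(v,g[v,304:342:1].tolist()) if v in(163,171,179,187,191,195,199) else 0
E
```

```text
rest top ctr [ 0.5139 -0.279 ] sides 0.05599396090485432 0.026158061705013017 long dir deg -5.171533507569962 px [315.3 232.3] 400
rest side ctr [ 0.5152 -0.2766] sides 0.032627913975589104 0.06444436089116456 long dir deg -5.945374396857565 px [323.5 253.1] 317
tri rest (array([ 0.5148, -0.279 ,  0.0476]), np.float64(0.0014401424929299073))
roof top ctr [ 0.6329 -0.2967] sides 0.0883452975621782 0.12169423897032096 long dir deg 85.0205771533658 px [324.  162.4] 615
roof side ctr [ 0.6366 -0.3023] sides 0.17204018043019761 0.11218486386980896 long dir deg 89.13279643547172 px [266.3 212.2] 294
tri roof (array([ 0.6341, -0.2964,  0.1117]), np.float64(0.002781503304592197))
handle top ctr [ 0.3654 -0.2917] sides 0.07925506009352795 0.019127785174558997 long dir deg -86.82601981913187 px [323.5 310.6] 421
handle side ctr [ 0.3648 -0.2823] sides 0.10886965110427203 0.02133883176297642 long dir deg -87.38351266343066 px [399.3 275. ] 408
bar+foot top ctr [ 0.3885 -0.3933] sides 0.10129883544109289 0.04708284029621725 long dir deg -86.43964510510776 px [374.7 296.9] 345
bar px [(350, np.fl
[... 997 characters left out ...]
7 [175, 177, 175, 175, 177, 175, 154, 97, 69, 64, 69, 69, 71, 68, 79, 94, 105, 110, 106, 105, 113, 124, 124, 120, 125, 131, 131, 131, 134, 138, 140, 144, 150, 150, 151, 153, 157, 156]
191 [141, 139, 138, 139, 138, 136, 120, 74, 51, 45, 46, 47, 44, 46, 49, 53, 70, 88, 84, 74, 67, 64, 58, 39, 39, 40, 41, 38, 38, 41, 52, 104, 137, 142, 143, 156, 176, 180]
195 [180, 180, 181, 182, 180, 179, 164, 124, 70, 61, 59, 58, 60, 58, 57, 56, 55, 61, 56, 58, 61, 60, 60, 59, 57, 58, 57, 59, 56, 54, 68, 107, 135, 138, 147, 154, 149, 140]
199 [179, 179, 179, 179, 178, 176, 172, 144, 100, 79, 68, 70, 71, 70, 68, 66, 70, 68, 63, 68, 67, 77, 82, 79, 82, 85, 85, 82, 86, 94, 117, 131, 142, 154, 167, 178, 178, 179]
```

The measurements agree with the text:

| Item | Measured | Check |
|---|---|---|
| Rest centre | (0.5145, -0.279), z 0.048 | Given 50 mm |
| Stand yaw | -5.0° | – |
| Roof height | 0.112 | – |
| Box, stand frame | About (96, -8), yawed about +5° to the stand | Inside the stated ranges |
| Rod handle | (0.365, -0.292), yaw -86.7°, top at 0.035 by depth | Given 34 mm |

Next I move above the handle.

```bash
python3 -m jog '[[[0.1775,0.171,-0.13,1.243],[0.1775,0.171,-0.13,1.243],[0.1775,0.171,-0.13,1.243],[0.1775,0.171,-0.13,1.243],[0.1775,0.171,-0.13,1.243],[0.1775,0.171,-0.13,1.243],[0.1775,0.171,-0.13,1.243],[0.1775,0.171,-0.13,1.243]]]' 0.7; python3 -c "
from h import *
s=r.read_state();R=s['eef_rot'];print(s['joint_positions'],np.degrees(np.arctan2(R[1][1],R[0][1])))"
```

```text
clock: 0.9
tool_pos: [0.3652, -0.2909, 0.1001]
eef_rot: [[-0.023, 1.0, -0.002], [1.0, 0.023, 0.002], [0.002, -0.002, -1.0]]
ft_force: [0.5, 0.2, 0.2]
gripper_width: 0.0598
gripper_force: 0.0
[-3.85319998e+01  1.61605030e+01 -1.73651950e+01  5.66342496e+01
 -4.11112023e-03  5.01583451e+01] 1.3097696163758974
```

```bash
python3 -m jog '[[[0,-0.001,-0.04,0.035],[0,-0.001,-0.07,0.035],[0,-0.001,-0.085,0.035],[0,-0.001,-0.095,0.035],[0,-0.001,-0.095,0.035]]]' && python3 -m jog '[[[0,0,0,0],[0,0,0,0],[0,0,0,0],[0,0,0,0],[0,0,0,0],[0,0,0,0],[0,0,0,0]]]' 0; python3 -c "
from h import *
s=r.read_state();R=s['eef_rot'];print(np.degrees(np.arctan2(R[1][1],R[0][1])))"
```

```text
clock: 1.4
tool_pos: [0.3642, -0.2926, 0.005]
eef_rot: [[-0.049, 0.999, -0.002], [0.999, 0.049, 0.002], [0.002, -0.002, -1.0]]
ft_force: [-0.7, -0.2, 0.0]
gripper_width: 0.0596
gripper_force: 0.0
clock: 2.1
tool_pos: [0.3661, -0.2942, 0.0075]
eef_rot: [[-0.049, 0.999, 0.002], [0.999, 0.049, -0.002], [-0.002, 0.002, -1.0]]
ft_force: [-0.7, 0.5, 5.8]
gripper_width: 0.019
gripper_force: 59.5
2.80609219993134
```

```bash
python3 -m jog '[[[0,0,0.03,0],[0,0,0.07,0],[0,0,0.115,0],[0,-0.03,0.115,0.15],[0.0116,-0.0572,0.115,0.3],[0.0116,-0.0572,0.115,0.45],[0.0116,-0.0572,0.115,0.59],[0.0116,-0.0572,0.115,0.73]]]' && python3 -m jog '[[[0,0,0,0.14],[0,0,0,0.28],[0,0,0,0.42],[0,0,0,0.56],[0,0,0,0.7],[0,0,0,0.7],[0,0,0,0.7]]]'; python3 - <<'E'
from h import *
s=r.read_state();R=s['eef_rot'];print(s['joint_positions'],np.degrees(np.arctan2(R[1][1],R[0][1])))
for n in("top","side"):
    p,d=cams.grab_frame(n);np.savez(f"{n}1.npz",p=p,d=d)
    if n=='top':a=p[100:340,230:470]
    else:b=p[150:350,220:460]
o=np.zeros((400,800,3),np.uint8);o[:,:400]=cv2.resize(a,(400,400));o[:333,400:]=cv2.resize(b,(400,333))
cv2.imwrite('pics/stage.png',o[:,:,::-1])
E
```

```text
clock: 2.9
tool_pos: [0.3763, -0.3505, 0.1209]
eef_rot: [[-0.706, 0.708, -0.001], [0.708, 0.706, 0.001], [0.001, -0.0, -1.0]]
ft_force: [-0.6, 0.1, -2.3]
gripper_width: 0.019
gripper_force: 58.9
clock: 3.6
tool_pos: [0.3765, -0.3504, 0.1211]
eef_rot: [[-0.996, 0.095, -0.0], [0.095, 0.996, 0.0], [0.001, 0.0, -1.0]]
ft_force: [-0.2, 0.4, -0.6]
gripper_width: 0.0188
gripper_force: 58.9
[-4.29419110e+01  1.97261826e+01 -8.66245118e+00  6.16475067e+01
 -8.79179974e-04 -3.75155446e+01] 84.57362837223533
```

View pics/stage.png

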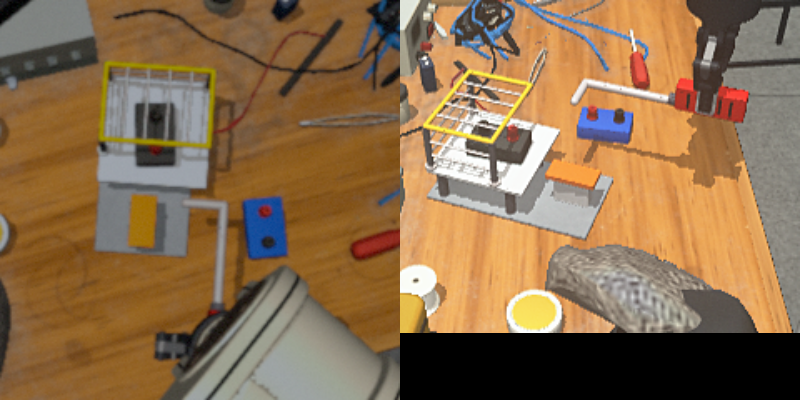

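The rod is held level. The elbow is at about (364,223) in the top view, with the foot pointing left at (340,221), and at about (332,200) in the side view. I'll measure the elbow position and the bar yaw.

```bash
cat >> h.py <<'E'
C=np.array([.5145,-.279]);Y=np.radians(-5.)
def loc(p):
    d=np.asarray(p)[:2]-C;c,s=np.cos(Y),np.sin(Y);return np.array([c*d[0]+s*d[1],-s*d[0]+c*d[1]])*1000
E
python3 - <<'E'
from h import *
np.set_printoptions(precision=4,suppress=True)
print(tri((363.8,223),(332,200)))
t=np.load('top1.npz');P=t['p'];D=t['d']
z=.116
hsv=cv2.cvtColor(P,cv2.COLOR_RGB2HSV)
def dep(u,v):
    o,d=ray('top',u,v);return o+d*D[v,u]
for u,v in[(362,240),(362,260),(350,222),(364,223)]:print(u,v,hsv[v,u],dep(u,v))
W=[]
for v in range(226,280,3):
    row=np.array([dep(u,v)[2] for u in range(345,376)]);k=np.nonzero((row>.095)&(row<.14))[0]
    if len(k):W.append(onz('top',(345+k.mean(),v),z)[:2])
W=np.array(W);print(W);vx,vy,x0,y0=cv2.fitLine(W.astype(np.float32),cv2.DIST_HUBER,0,.001,.001).ravel();print('bar yaw',np.degrees(np.arctan(vy/vx)),'bar local',loc(W[0]),loc(W[-1]))
F=[]
for u in range(342,360,2):
    col=np.array([dep(u,v)[2] for v in range(212,234)]);k=np.nonzero((col>.095)&(col<.14))[0]
    if len(k):F.append(onz('top',(u,212+k.mean()),z)[:2])
F=np.array(F);print('foot local',[loc(f) for f in F][::4])
s=r.read_state();print('tcp local',loc(s['tool_pos']))
E
```

```text
(array([ 0.5211, -0.3645,  0.1153]), np.float64(0.0013416939827053742))
362 240 [  0   3 149] [ 0.4911 -0.3596  0.1226]
362 260 [ 90   2 156] [ 0.456  -0.3581  0.1273]
350 222 [ 45   3 154] [ 0.5226 -0.3392  0.1265]
364 223 [120   3 155] [ 0.5206 -0.3637  0.1243]
[[ 0.5163 -0.3645]
 [ 0.511  -0.3635]
 [ 0.5057 -0.3633]
 [ 0.5004 -0.3632]
 [ 0.4951 -0.363 ]
 [ 0.4899 -0.362 ]
 [ 0.4846 -0.3609]
 [ 0.4793 -0.3608]
 [ 0.474  -0.3606]
 [ 0.4688 -0.3605]
 [ 0.4635 -0.3594]
 [ 0.4583 -0.3593]
 [ 0.453  -0.3583]
 [ 0.4478 -0.3581]
 [ 0.4425 -0.358 ]
 [ 0.4373 -0.3578]
 [ 0.4321 -0.3564]
 [ 0.4269 -0.3558]]
bar yaw -5.216934 bar local [  9.2759 -85.0145] [-80.5784 -84.1155]
foot local [array([ 14.6321, -45.847 ]), array([ 13.8109, -60.0264]), array([ 14.7613, -74.0985])]
tcp local [-131.0731  -83.293 ]
```

```bash
python3 -m jog '[[[0,-0.001,-0.03,0],[0,-0.001,-0.05,0],[0,-0.001,-0.0575,0],[0,-0.001,-0.0575,0]]]' && python3 -m jog '[[[0.02,-0.0017,0,0],[0.04,-0.0035,0,0],[0.06,-0.0052,0,0],[0.08,-0.007,0,0],[0.1,-0.0087,0,0],[0.115,-0.01,0,0],[0.1295,-0.0113,0,0],[0.1295,-0.0113,0,0]]]'; python3 - <<'E'
from h import *
for n in("top","side"):
    p,d=cams.grab_frame(n);np.savez(f"{n}2.npz",p=p,d=d)
    if n=='top':a=p[125:275,280:380]
    else:b=p[180:280,220:360]
print(loc(r.read_state()['tool_pos']))
o=np.zeros((600,800,3),np.uint8);o[:,:400]=cv2.resize(a,(400,600),interpolation=2);o[:286,400:]=cv2.resize(b,(400,286),interpolation=2)
cv2.imwrite('pics/in.png',o[:,:,::-1])
E
```

```text
clock: 4.1
tool_pos: [0.376, -0.3509, 0.0628]
eef_rot: [[-0.996, 0.092, -0.002], [0.092, 0.996, 0.002], [0.002, 0.002, -1.0]]
ft_force: [0.7, 0.0, -0.9]
gripper_width: 0.019
gripper_force: 58.9
clock: 4.9
tool_pos: [0.5089, -0.3636, 0.0653]
eef_rot: [[-0.996, 0.091, 0.003], [0.091, 0.996, -0.002], [-0.004, -0.002, -1.0]]
ft_force: [-0.3, 0.3, -0.6]
gripper_width: 0.0192
gripper_force: 58.9
[ -0.7350399  -84.46822189]
```

View pics/in.png

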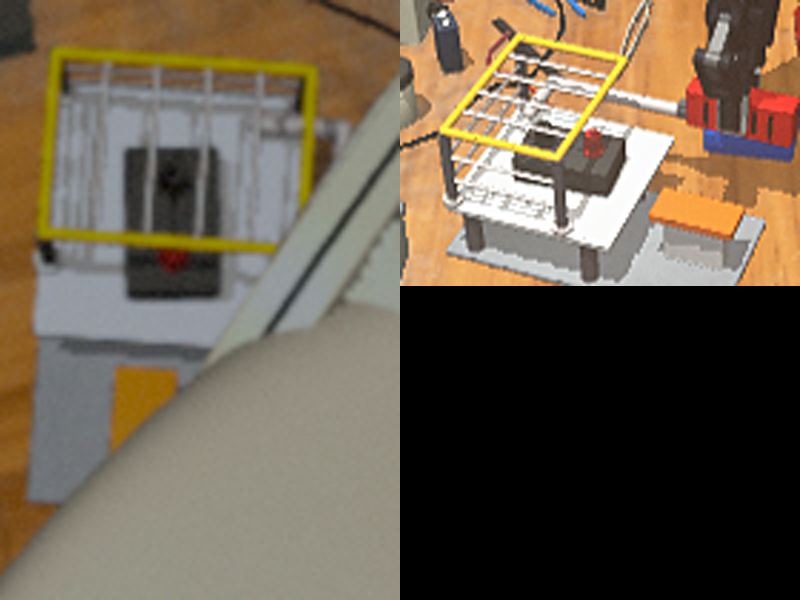

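Top view: the foot is visible at about pixel (356,157), behind the box's back edge at row 162. The box has not moved. Next I sweep left, slowing at contact, and stop about 4 mm short of centred.

```bash
python3 -m jog '[[[0.0009,0.01,0,0],[0.0017,0.02,0,0],[0.0026,0.03,0,0],[0.0035,0.04,0,0],[0.0035,0.04,0,0]]]' && python3 -m jog '[[[0.0002,0.002,0,0],[0.0003,0.004,0,0],[0.0005,0.006,0,0],[0.0007,0.008,0,0],[0.0009,0.01,0,0],[0.001,0.012,0,0],[0.0012,0.014,0,0],[0.0013,0.0148,0,0]]]'; python3 - <<'E'
from h import *
for n in("top","side"):
    p,d=cams.grab_frame(n);np.savez(f"{n}3.npz",p=p,d=d)
    if n=='top':a=p[125:275,280:380]
    else:b=p[180:280,220:360]
print(loc(r.read_state()['tool_pos']))
o=np.zeros((600,800,3),np.uint8);o[:,:400]=cv2.resize(a,(400,600),interpolation=2);o[:286,400:]=cv2.resize(b,(400,286),interpolation=2)
cv2.imwrite('pics/push.png',o[:,:,::-1])
E
```

```text
clock: 5.5
tool_pos: [0.5097, -0.321, 0.0639]
eef_rot: [[-0.996, 0.09, -0.0], [0.09, 0.996, 0.001], [0.001, 0.001, -1.0]]
ft_force: [-0.0, -0.0, -0.8]
gripper_width: 0.019
gripper_force: 58.9
clock: 6.3
tool_pos: [0.5111, -0.308, 0.0638]
eef_rot: [[-0.996, 0.092, 0.0], [0.092, 0.996, -0.0], [-0.0, -0.0, -1.0]]
ft_force: [-1.2, -0.3, -2.0]
gripper_width: 0.0189
gripper_force: 58.9
[ -0.83617766 -29.12668747]
```

View pics/push.png

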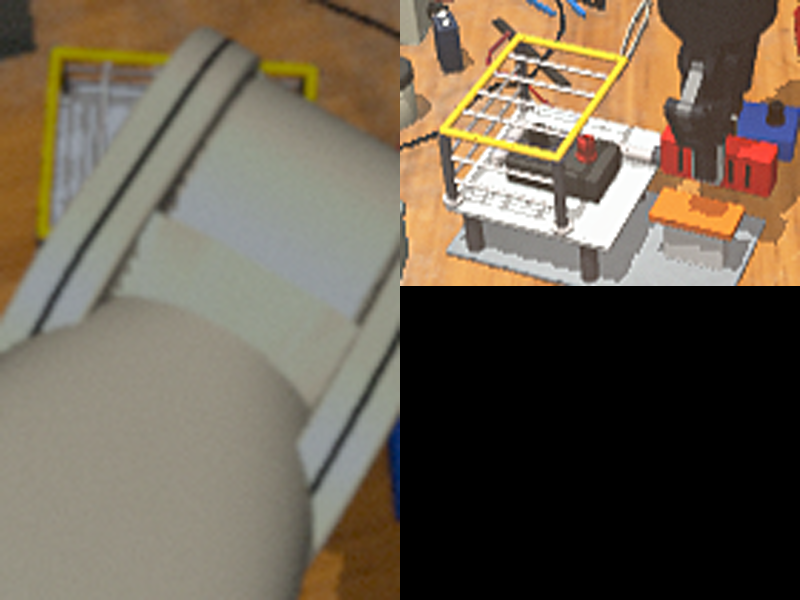

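The side view shows the box nudged left and still square on the deck. I'll push 2 mm more left, then start the pull.

```bash
python3 -m jog '[[[0.0001,0.001,0,0],[0.0002,0.002,0,0],[0.0002,0.002,0,0],[-0.0048,0.0024,0,0],[-0.0098,0.0029,0,0],[-0.0148,0.0033,0,0],[-0.0198,0.0037,0,0],[-0.0248,0.0042,0,0]]]' && python3 -m jog '[[[-0.005,0.0004,0,0],[-0.01,0.0009,0,0],[-0.015,0.0013,0,0],[-0.02,0.0017,0,0],[-0.025,0.0022,0,0],[-0.03,0.0026,0,0],[-0.035,0.003,0,0],[-0.035,0.003,0,0]]]';  python3 - <<'E'
from h import *
for n in("top","side"):
    p,d=cams.grab_frame(n);np.savez(f"{n}4.npz",p=p,d=d)
    if n=='top':a=p[125:275,280:380]
    else:b=p[180:280,220:360]
print(loc(r.read_state()['tool_pos']))
o=np.zeros((600,800,3),np.uint8);o[:,:400]=cv2.resize(a,(400,600),interpolation=2);o[:286,400:]=cv2.resize(b,(400,286),interpolation=2)
cv2.imwrite('pics/pull.png',o[:,:,::-1])
E
```

```text
clock: 7.2
tool_pos: [0.4858, -0.3039, 0.0639]
eef_rot: [[-0.996, 0.092, 0.0], [0.092, 0.996, -0.0], [-0.0, -0.0, -1.0]]
ft_force: [1.1, 0.2, -1.8]
gripper_width: 0.0192
gripper_force: 58.9
clock: 8.0
tool_pos: [0.4503, -0.3008, 0.0637]
eef_rot: [[-0.996, 0.092, -0.001], [0.092, 0.996, 0.0], [0.001, 0.0, -1.0]]
ft_force: [-0.1, -1.1, -1.4]
gripper_width: 0.0186
gripper_force: 58.9
[-61.49143947 -27.3331477 ]
```

View pics/pull.png

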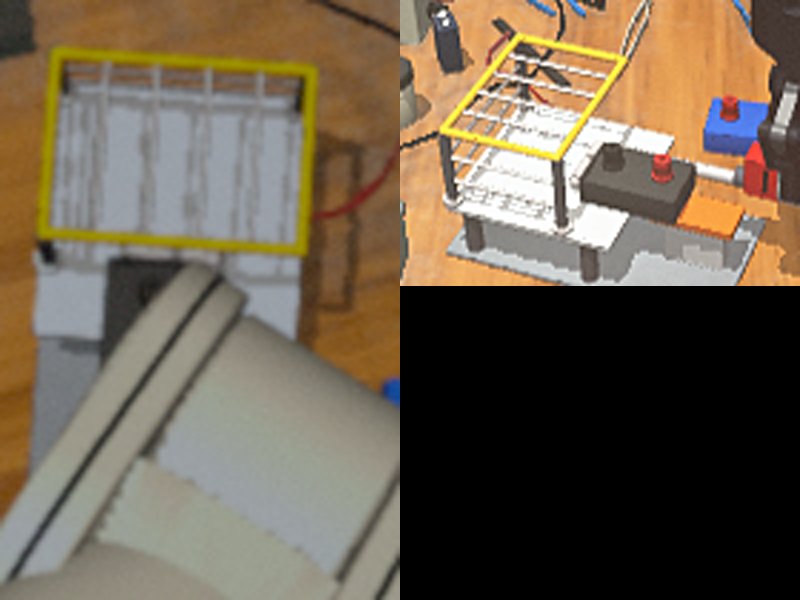

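The box is riding along well and already bridges the gap. In the side view its left-front end is over the rest, at about (460,255)→(690,205) in the crop. I'll pull on to about 5 mm short.

```bash
python3 -m jog '[[[-0.006,0.0005,0,0],[-0.012,0.001,0,0],[-0.018,0.0016,0,0],[-0.024,0.0021,0,0],[-0.03,0.0026,0,0],[-0.034,0.003,0,0],[-0.037,0.0032,0,0],[-0.038,0.0033,0,0]]]' && python3 -m jog '[[[0,0,0,0],[0,0,0,0]]]';  python3 - <<'E'
from h import *
for n in("top","side"):
    p,d=cams.grab_frame(n);np.savez(f"{n}5.npz",p=p,d=d)
    if n=='top':a=p[175:275,280:380]
    else:b=p[210:280,270:370]
print(loc(r.read_state()['tool_pos']))
o=np.zeros((600,800,3),np.uint8);o[:300,:300]=cv2.resize(a,(300,300),interpolation=2);o[:350,300:]=cv2.resize(b,(500,350),interpolation=2)
cv2.imwrite('pics/pull2.png',o[:350,:,::-1])
E
```

```text
clock: 8.9
tool_pos: [0.413, -0.2977, 0.0639]
eef_rot: [[-0.996, 0.092, 0.0], [0.092, 0.996, -0.0], [-0.0, -0.0, -1.0]]
ft_force: [1.3, 1.1, -0.7]
gripper_width: 0.0188
gripper_force: 58.9
clock: 9.1
tool_pos: [0.4131, -0.2976, 0.0637]
eef_rot: [[-0.996, 0.092, -0.001], [0.092, 0.996, -0.0], [0.001, -0.0, -1.0]]
ft_force: [0.4, 0.2, -0.5]
gripper_width: 0.0194
gripper_force: 58.9
[-99.32852231 -27.3924446 ]
```

View pics/pull2.png

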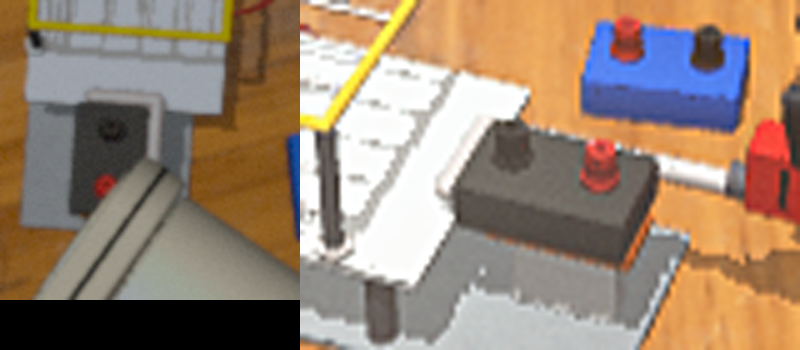

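The box sits in the hook's corner on the rest. In the top view its left edge is at u≈305 and its back edge at v≈209. I'll fit those edges.

```bash
cat >> h.py <<'E'
def edges(n,rows,cols,ul,ur,vt,z=.072,pr=True):
    """box top in top view: left edge along rows (search ul), back edge along cols (search vt), right edge (ur)"""
    g=cv2.GaussianBlur(cv2.cvtColor(n,cv2.COLOR_RGB2GRAY),(3,3),0).astype(float)
    def cross(a,th):
        k=np.nonzero((a[:-1]-th)*(a[1:]-th)<=0)[0];k=k[0];return k+(a[k]-th)/(a[k]-a[k+1]+1e-9)
    out={}
    def fit(name,px,ax):
        W=np.array([loc(onz('top',q,z)) for q in px]);p=np.polyfit(W[:,ax],W[:,1-ax],1);res=np.polyval(p,W[:,ax])-W[:,1-ax]
        k=abs(res)<1.5;p=np.polyfit(W[k,ax],W[k,1-ax],1);print(name,'mean',np.round(W[k].mean(0),1),'slope deg',round(np.degrees(np.arctan(p[0])),2),'rms',round(res[k].std(),2),k.sum())
    for nm,rg in(('left',ul),('right',ur)):
        if rg is None:continue
        L=[]
        for v in rows:
            a=g[v,rg[0]:rg[1]];
            try:L.append((rg[0]+cross(a,(a.max()+a.min())/2),v))
            except Exception:pass
        fit(nm,L,0)
    L=[]
    for u in cols:
        a=g[vt[0]:vt[1],u]
        try:L.append((u,vt[0]+cross(a,(a.max()+a.min())/2)))
        except Exception:pass
    fit('back',L,1)
E
python3 - <<'E'
from h import *
P=np.load('top5.npz')['p']
edges(P,range(213,240),range(309,328),(298,312),None,(205,215))
edges(P,range(213,226),range(309,328),(298,312),(322,331),(205,215))
g=cv2.cvtColor(P,cv2.COLOR_RGB2GRAY)
print(g[218,298:340].tolist());print(g[203:217,316].tolist())
E
```

```text
left mean [ 7.3 22.2] slope deg -0.17 rms 0.15 27
back mean [41.1 -2.2] slope deg 0.39 rms 0.08 19
left mean [20.4 22.1] slope deg 0.15 rms 0.16 13
right mean [ 23.5 -23.3] slope deg 1.6 rms 0.14 13
back mean [41.1 -2.2] slope deg 0.39 rms 0.08 19
[122, 121, 124, 122, 125, 124, 103, 61, 54, 54, 54, 53, 54, 53, 43, 30, 39, 44, 41, 41, 46, 36, 29, 38, 43, 56, 54, 49, 53, 54, 61, 106, 145, 156, 139, 110, 85, 85, 84, 85, 87, 85]
[162, 150, 139, 149, 150, 123, 82, 51, 53, 51, 47, 46, 35, 31]
```

```bash
python3 -m jog '[[[-0.0015,0.0001,0,0],[-0.003,0.0003,0,0],[-0.0045,0.0004,0,0],[-0.006,0.0005,0,0],[-0.006,0.0005,0,0],[-0.006,0.0005,0,0]]]';  python3 - <<'E'
from h import *
p,d=cams.grab_frame("top")
edges(p,range(217,240),range(309,326),(298,312),None,(206,219))
t=np.load('top0.npz')['p'].astype(float);b=cv2.GaussianBlur(t[...,0]-t[...,2],(3,3),0)  # rest: R-B
def mid(a,o):
    th=(a.max()+np.median(np.r_[a[:4],a[-4:]]))/2;k=np.nonzero(a>th)[0];i,j=k[0],k[-1]
    return o+i-(a[i]-th)/(a[i]-a[i-1]),o+j+(a[j]-th)/(a[j]-a[j+1])
R=np.array([[loc(onz('top',(u,v),.05)) for u in mid(b[v,298:334],298)] for v in range(222,243)])
print('rest left/right y',np.median(R[:,0,1]),np.median(R[:,1,1]),np.polyfit(R[:,:,0].mean(1),R[:,:,1].mean(1),1)[0]*57.3)
Q=np.array([[loc(onz('top',(u,v),.05)) for v in mid(b[208:256,u],208)] for u in range(312,320)])
print('rest back/front x',np.median(Q[:,0,0]),np.median(Q[:,1,0]))
E
```

```text
clock: 9.8
tool_pos: [0.4071, -0.2971, 0.0638]
eef_rot: [[-0.996, 0.092, -0.0], [0.092, 0.996, 0.0], [0.0, 0.0, -1.0]]
ft_force: [-0.4, -0.2, -1.7]
gripper_width: 0.0191
gripper_force: 58.9
left mean [ 3.6 22.2] slope deg -0.54 rms 0.12 23
back mean [35.3 -0.7] slope deg 0.55 rms 0.3 17
rest left/right y 14.733199231520484 -14.260098043592476 -0.18927471881625346Traceback (most recent call last):
  File "<stdin>", line 10, in <module>
  File "<stdin>", line 7, in mid
IndexError: index 48 is out of bounds for axis 0 with size 48
```

The box is centred to within about 0.5 mm and 0.5°. I'll back off diagonally and lift clear.

```bash
python3 -m jog '[[[0.0005,-0.0005,0,0],[0.0018,-0.0022,0,0],[0.0036,-0.0043,0,0],[0.0036,-0.0043,0,0],[0.0036,-0.0043,0.02,0],[0.0036,-0.0043,0.05,0],[0.0036,-0.0043,0.085,0],[0.0036,-0.0043,0.085,0]]]';  python3 - <<'E'
from h import *
p,d=cams.grab_frame("top");q,_=cams.grab_frame("side")
o=np.zeros((400,800,3),np.uint8);o[:,:400]=cv2.resize(p[150:350,230:430],(400,400));o[:,400:]=cv2.resize(q[190:290,270:370],(400,400))
cv2.imwrite('pics/off.png',o[:,:,::-1])
E
```

```text
clock: 10.65
tool_pos: [0.4138, -0.3036, 0.1538]
eef_rot: [[-0.996, 0.092, 0.008], [0.092, 0.996, -0.006], [-0.008, -0.005, -1.0]]
ft_force: [-0.1, 0.0, -1.3]
gripper_width: 0.0193
gripper_force: 58.9
```

View pics/off.png

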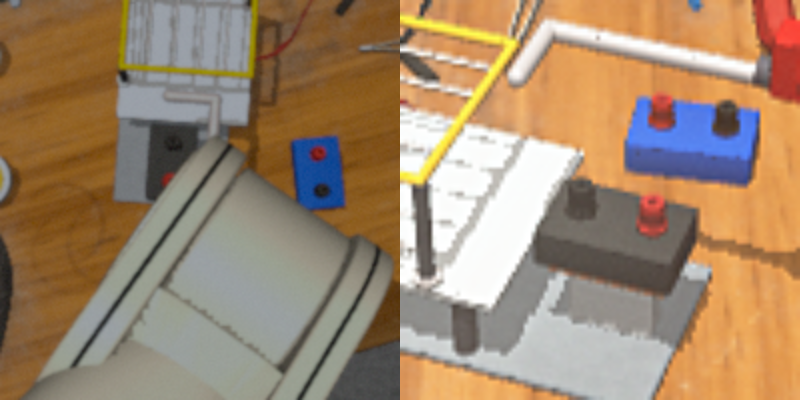

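The box stands on the rest, free of the rod. I'll return the rod to its original spot on the bench.

```bash
python3 -m jog '[[[-0.02,0.003,0,0],[-0.045,0.008,0,-0.13],[-0.045,0.008,0,-0.27],[-0.045,0.008,0,-0.41],[-0.045,0.008,0,-0.55],[-0.045,0.008,0,-0.69],[-0.045,0.008,0,-0.83],[-0.045,0.008,0,-0.83]]]' && python3 -m jog '[[[0,0,0,-0.13],[0,0,0,-0.27],[0,0,0,-0.41],[0,0,0,-0.55],[0,0,-0.03,-0.6],[0,0,-0.07,-0.6],[0,0,-0.1,-0.6],[0,0,-0.1,-0.6]]]'
```

```text
clock: 11.55
tool_pos: [0.3648, -0.2926, 0.1471]
eef_rot: [[-0.605, 0.797, -0.003], [0.797, 0.605, 0.002], [0.003, -0.001, -1.0]]
ft_force: [0.4, 0.6, -1.3]
gripper_width: 0.019
gripper_force: 58.9
clock: 12.35
tool_pos: [0.362, -0.2902, 0.0442]
eef_rot: [[-0.052, 0.999, -0.009], [0.999, 0.052, 0.007], [0.008, -0.008, -1.0]]
ft_force: [-1.4, 0.6, -1.8]
gripper_width: 0.019
gripper_force: 58.9
```

```bash
python3 -m jog '[[[0,0,-0.01,0],[0,0,-0.02,0],[0,0,-0.03,0],[0,0,-0.03,0],[0,0,-0.03,0],[0,0,-0.03,0]]]'
```

```text
clock: 12.95
tool_pos: [0.3663, -0.2938, 0.0194]
eef_rot: [[-0.049, 0.999, 0.001], [0.999, 0.049, -0.001], [-0.001, 0.001, -1.0]]
ft_force: [-0.9, 0.4, -1.7]
gripper_width: 0.0191
gripper_force: 58.9
```

```bash
python3 -m jog '[[[0,0,-0.004,0],[0,0,-0.008,0],[0,0,-0.011,0],[0,0,-0.0115,0],[0,0,-0.0115,0],[0,0,-0.0115,0]]]'
```

```text
clock: 13.55
tool_pos: [0.3659, -0.2934, 0.0075]
eef_rot: [[-0.049, 0.999, 0.0], [0.999, 0.049, -0.0], [-0.0, 0.0, -1.0]]
ft_force: [-1.1, 1.5, 3.6]
gripper_width: 0.019
gripper_force: 59.6
```

On the bench (contact 3.6 N). I'll release, wait, and rise.

```bash
python3 -m jog '[[[0,0,0,0],[0,0,0,0],[0,0,0,0],[0,0,0,0],[0,0,0,0],[0,0,0,0]]]' 0.6 && python3 -m jog '[[[0,0,0.02,0],[0,0,0.05,0],[0,0,0.09,0],[-0.02,0,0.13,0],[-0.06,-0.03,0.16,0],[-0.1,-0.07,0.18,0],[-0.12,-0.11,0.19,0],[-0.12,-0.15,0.19,0]]]' && python3 -m jog '[[[-0.02,-0.03,0,0],[-0.02,-0.03,0,0],[-0.02,-0.03,0,0],[-0.02,-0.03,0,0]]]';python3 - <<'E'
from h import *
p,d=cams.grab_frame("top");q,_=cams.grab_frame("side")
edges(p,range(217,240),range(309,326),(298,312),(320,338),(206,219))
o=np.zeros((400,800,3),np.uint8);o[:,:400]=cv2.resize(p[130:350,200:420],(400,400));o[:,400:]=cv2.resize(q[190:340,270:420],(400,400))
cv2.imwrite('pics/end.png',o[:,:,::-1])
E
```

```text
clock: 14.15
tool_pos: [0.3659, -0.2934, 0.0073]
eef_rot: [[-0.049, 0.999, -0.0], [0.999, 0.049, 0.0], [0.0, -0.0, -1.0]]
ft_force: [-0.7, 1.2, 0.2]
gripper_width: 0.0508
gripper_force: 0.0
clock: 14.95
tool_pos: [0.2441, -0.4433, 0.1999]
eef_rot: [[-0.048, 0.999, 0.001], [0.999, 0.048, -0.003], [-0.003, 0.001, -1.0]]
ft_force: [2.3, -1.2, 0.9]
gripper_width: 0.0508
gripper_force: 0.0
clock: 15.35
tool_pos: [0.2263, -0.471, 0.1969]
eef_rot: [[-0.05, 0.999, -0.0], [0.999, 0.05, 0.001], [0.001, -0.0, -1.0]]
ft_force: [-0.3, 0.9, 0.0]
gripper_width: 0.051
gripper_force: 0.0
left mean [ 3.6 22.2] slope deg -0.53 rms 0.1 23
right mean [  7.9 -24.8] slope deg 7.5 rms 0.71 21
back mean [37.8 -0.6] slope deg -0.5 rms 0.38 17
```

View pics/end.png

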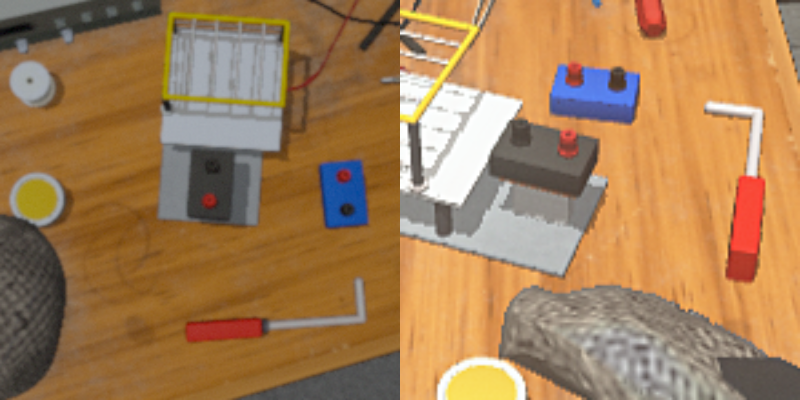

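The box stands on the rest, and the rod lies flat well clear of it. One last unobstructed check of the box centre, since the back edge may be biased by the gap's shadow.

```bash
python3 - <<'E'
from h import *
p,d=cams.grab_frame("top")
g=cv2.cvtColor(p,cv2.COLOR_RGB2GRAY);print(g[204:258,310].tolist());print(g[225,298:340].tolist())
o=np.zeros_like(g);o[200:256,298:340]=(g[200:256,298:340]<70)*255
o=cv2.morphologyEx(o,cv2.MORPH_CLOSE,np.ones((9,9)));o=cv2.morphologyEx(o,cv2.MORPH_OPEN,np.ones((9,9)))
r_,c=rect(o);W=np.array([loc(onz('top',q,.072)) for q in cv2.boxPoints(r_)]);print(W,W.mean(0))
m=np.zeros_like(g,bool);pts=[]
for v in range(200,256):
    for u in range(298,340):
        if d[v,u]:
            a,b=ray('top',u,v);w=a+b*d[v,u]
            if .066<w[2]<.078:pts.append(loc(w))
pts=np.array(pts);print(len(pts),np.percentile(pts,[1,99],axis=0),cv2.minAreaRect(pts.astype(np.float32)))
E
```

```text
[170, 170, 170, 170, 167, 148, 102, 84, 68, 57, 52, 59, 58, 52, 57, 57, 57, 55, 57, 57, 58, 57, 58, 58, 57, 61, 59, 58, 55, 59, 55, 60, 58, 60, 59, 58, 58, 56, 57, 57, 54, 55, 57, 55, 58, 45, 59, 82, 82, 93, 105, 104, 100, 102]
[132, 132, 132, 130, 130, 117, 82, 59, 61, 60, 56, 61, 57, 59, 61, 53, 47, 46, 47, 47, 47, 45, 49, 56, 56, 61, 55, 57, 59, 58, 72, 88, 94, 89, 92, 92, 90, 91, 92, 113, 130, 132]
[[ 31.57902317  23.21731922]
 [ 34.58787761 -21.25972466]
 [-39.68793302 -26.05392217]
 [-42.65497654  18.10830054]] [-4.04400219 -1.49700677]
827 [[-35.33277654 -22.88231849]
 [ 33.42158474  21.19227975]] ((-0.8021011352539062, -0.8541965484619141), (44.89598083496094, 70.53195190429688), 89.66498565673828)
```

The depth fit gives a 44.9 × 70.5 mm footprint, centred within about 1 mm of the rest and 0.3° off its line. I'm handing in.

```bash
python3 -c "
from station import r
print(r.close_job())"
```

```text
the job is handed in; nothing more can be done
None
```

The job is handed in (no verdict was returned): the black box stands on the orange rest, by camera about 1 mm off centre and under 1° out of line, and the rod lies flat on the bench clear of the stand; it took about 15 s.

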